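Close up the bearing case with the fingertips

TASK

Close up the bearing case with the fingertips only: push both drawers fully home while the lid is still up, then push the lid down until it is fully shut, easing it down without slamming. Do not grasp or lift anything, do not open anything further, and leave the tub, the bearing race and the copper drift beside the case where they stand.

Things in the scene. Friction and masses are not known exactly. Their poses are not given: they have to be found in the camera images.
- case: Grey sheet-metal bearing case, fixed to the bench: 170 mm deep (its x), 280 mm wide (its y), 75 mm high without the lid. Origin: centre of its underside, on the bench. At yaw 0 its x axis points away from the robot, its y to the robot's left, z up; its drawers are in the -x face, its lid is hinged along the top of the +x face. It stands at any yaw up to 0.4 rad either way. Under the lid is an open tray, 17 mm deep, with flat seal rings.
- drawer_left (a joint): How far the left drawer (at +y of the case) stands out, m: 0 fully home, grows as it comes out towards -x of the case, at most 0.11. It starts 0.035 to 0.075 out, stays where it is left, and takes about 2 N to slide; it has a hard stop at 0.
- drawer_right (a joint): The same for the right drawer (at -y of the case).
- drawer_left_front (a point): Centre of the outer face of the left drawer's front: a flat aluminium plate 131 mm wide and 44 mm high with no handle, its lower edge 9 mm and its upper edge 53 mm above the bench. Axes as the case's. With the drawer home it lies at x -0.090, y +0.0695, z 0.031 in the case's frame. The open drawer is 36 mm high behind the plate and holds bearings fixed in a liner.
- drawer_right_front (a point): The same for the right drawer; at x -0.090, y -0.0695, z 0.031 in the case's frame when home.
- lid (a joint): Opening angle of the lid, rad: 0 shut, grows as its free edge (on the robot's side) rises and swings back over the hinge, at most 1.45. It starts 0.95 to 1.2 open. The hinge is stiff: the lid stays where it is left and takes about 1 to 3 N at the free edge to move; it has a hard stop at 0.
- lid_hinge (a point): Point in the middle of the lid's hinge line, which runs along the case's y at x +0.085, z 0.075 of the case's frame. Its axes turn with the lid: its x points from the free edge to the hinge along the lid, z is the outward normal of the lid's upper face.
- lid_edge (a point): Middle of the lid's free edge on its upper (outer) face, 184 mm from the hinge along the lid and 6 mm out from the hinge's plane; axes as lid_hinge. The lid is a flat plate 184 x 286 x 6 mm with a lip 3 mm thick hanging 13 mm below it along the free edge, which comes down just in front of the tops of the drawers. No handle. Shut, its upper face is 81 mm above the bench.
- tub: Closed plastic tub, bystander, 80 mm diameter, 85 mm high, standing on the bench beside the case; origin at the centre of its underside.
- race: Steel bearing race lying flat, bystander, 80 mm outer diameter, 24 mm high, on the bench on the other side of the case; origin at the centre of its underside.
- drift: Copper drift, bystander: a rod 28 mm across the foot and 90 mm tall, standing upright on the bench off the front left (-x, +y) corner of the case; origin at the centre of its underside.

How it is judged:
On the way, in this order (a step that is already met when the one before it is completed fails the run):
1. both drawers are fully home while the lid is still up (value of joint each of drawer_left, drawer_right below 0.004 m and value of joint lid above 0.5 rad), for 0.2 s.
2. the lid is fully shut (value of joint lid below 0.04 rad), for 0.2 s.
At the end, for the whole second after the job is handed in: Both drawers stand out less than 4 mm, the lid is open less than 0.04 rad (about 7 mm at its free edge), the drawers having been shut first while the lid was more than 0.5 rad open; tub, race and drift are at rest within 12 mm of where they stood (value of joint each of drawer_left, drawer_right below 0.004 m and value of joint lid below 0.04 rad and linear speed of each of tub, race, drift below 0.02 m/s); the robot touches nothing.
It fails at once if the tub or the bearing race was moved more than 12 mm, lifted or tipped (distance of any of tub, race from where it was at the start of the episode above 0.012 m or angle between any of tub, race's own z axis and vertical above 0.3 rad).
It fails at once if the copper drift was moved more than 12 mm, lifted or tipped (distance of drift from where it was at the start of the episode above 0.012 m or angle between drift's own z axis and vertical above 0.3 rad).
It fails at once if the lid was lifted or swung further open (beyond 1.3 rad) (value of joint lid above 1.3 rad).
It fails at once if a drawer was pulled further out (beyond 90 mm) (value of joint any of drawer_left, drawer_right above 0.09 m).
It fails at once if the lid was slammed (faster than 2.5 rad/s) (velocity of joint lid below -2.5 rad/s).
It also fails if it takes over 59 s, if anything falls off the work surface, if the arm or the gripper's body presses on something with over 40 N, if the wrist force passes 120 N, or if a joint passes its speed limit or range.

ROBOT

A 7-joint arm with a two-finger parallel gripper is mounted at the origin on the work surface. World frame = base frame: x ahead of the robot, y to its left, z up, the work surface at z = 0. Lengths are in m, angles in rad, forces in N, time in s.
With the tool pointing down it reaches from about 0.4 to 0.875 m from the base axis. Payload 4.4 kg.
Tool frame: the origin (TCP) lies at the very end of the fingers, on their centre line; the grasp point (between the pads) lies 19 mm behind it; z points along the fingers, y is the direction in which the jaws open and shut (so a half turn about z gives the same grasp; the last joint's range is limited). The gripper opens to 85 mm and grips with 20 to 120 N. Pads are 22 mm wide; open, the fingers measure 114 mm over their backs; the gripper's body (76 mm by 85 mm) begins 54 mm behind the grasp point. The pads swing forward as they close: fully open they stand 13 mm farther back than shut.
Start: joints at [1.283, 0.628, 0.038, 1.517, -0.027, 0.996, -0.02], TCP at [0.143, -0.634, 0.231] pointing down, gripper open.
Joint ranges: [-3.06, 3.06], [-0.37, 2.12], [-1.25, 1.32], [0.18, 2.47], [-1.1, 4.24], [0.23, 1.98], [-2.94, 2.94]. Speed limits (rad/s): [2.57, 2.57, 3.14, 3.14, 3.14, 3.14, 3.14].

INTERFACE

Orientations are given as a unit quaternion [w, x, y, z].
In Python, from cell import env gives the robot as it stands. The module is installed in compiled form; this text tells all that it offers.
- The arm moves only by the tool arm_command, never from a script. Its argument "plan" is a list that holds one entry, the list of rows, each a list of 5 numbers: the finger opening in mm, from 0 to 85.4, then the shift along the tool's x, y, z in mm, then the turn about the tool's z in rad. A call has 1 to 8 rows; each row shifts and turns the commanded pose from where the row before left it, along the tool's axes as they then stand; what a row does not reach is not made up. A row lasts 1/12 s, in which the tool goes at most 41.7 mm and 7.16 degrees, less where a joint would pass 70% of its speed; a pose out of reach is approached as far as the arm can. A call is refused whole if a number of a shift passes 41.7 or a number of a turn 0.125, either way. A call with a gripper value outside its range is refused whole. The fingers move at their own pace and stop on an object; "squeeze" is the grip in N (left out, the last holds). Time passes only in rows, so rows that do not move let the fingers close. It gives the time, the measured TCP pose, the force and the opening at its end, in the units of the state.
- env.read_state(): the state, without advancing time (a new reading comes with each control period).
- env.grab_frame(name): name is "scene" or "top" or "wrist"; returns a dict with "pixels" (420x560x3 uint8, red, green, blue), "z_map" (420x560 float32, m along the optical axis (not along the pixel's ray), 0 where there is no reading), "mtx" (3x3 intrinsics, pixels), "R" (3x3) and "t" (3): a world point X has camera coordinates R X + t. Camera axes: x right, y down, z forward; pixel columns grow to the right and rows downward; lengths in m; the calibration is good to about 2 mm. A picture is of the moment at which its call begins.
- env.finish_job(): hands the job in, once; it reports no verdict.
The state is a dict: "time": time; "joints": joint angles; "joint_vel": joint speeds; "joint_torque": joint torques, N m; "tcp_pos": TCP position; "tcp_rot": TCP orientation; "contact_force": force on the tool from outside, world axes, zero at the start; "moment": the same for the moment, N m; "width": finger opening in m.
Only numpy, scipy, OpenCV 4.12 (cv2) and the standard library are available. Lean on these libraries where they do the work, as an engineer would, in place of code of your own. Each camera call takes 0.05 s, during which the arm holds its last target. There are 200 camera calls.

## Working session

There is one attempt and no reset: what is moved stays moved. The work goes in short steps, Python scripts to look and compute and a tool call to move; the robot and the scene stay as the last step left them, time stands still between calls to the robot, and variables do not carry over. Pictures are saved under pics/ and viewed, on a budget of 10 in all, crops included, one or two more only if the job needs it, and the job is handed in when it is done.

Besides the shell and the picture viewer there is one more tool, called after ">>>" by a JSON object that holds its "api" and its "payload". arm_command: Moves the arm, as the interface text tells. Its arguments: {"type":"object","properties":{"plan":{"type":"array","items":{"type":"array","items":{"type":"array","items":{"type":"number"}}}},"squeeze":{"type":"number"}},"required":["plan"]}

```bash
mkdir -p pics
cat > h.py <<'E'
import numpy as np, cv2
from cell import env
def grab(n):
    f=env.grab_frame(n); return f
def pts(f):
    z=f["z_map"]; v,u=np.mgrid[:z.shape[0],:z.shape[1]]; K=f["mtx"]
    c=np.stack([(u-K[0,2])/K[0,0]*z,(v-K[1,2])/K[1,1]*z,z],-1)
    return (c-f["t"])@f["R"]
E
python3 - <<'E'
from h import *
fs={n:grab(n) for n in("scene","top")}
for n,f in fs.items():
    cv2.imwrite(f"pics/{n}0.png",f["pixels"][:,:,::-1]); np.savez(f"{n}0.npz",**f)
    print(n,"cam pos",-f["R"].T@f["t"],f["mtx"][0])
s=env.read_state();print({k:np.round(v,3) for k,v in s.items()})
E
```

```text
scene cam pos [0.76875488 0.46668897 0.79088281] [380.41574546   0.         281.99756228]
top cam pos [0.3662229  0.0545453  1.21015357] [515.09457839   0.         284.82552403]
{'time': np.float64(0.1), 'joints': array([ 1.283,  0.629,  0.038,  1.518, -0.027,  0.996, -0.02 ]), 'joint_vel': array([-0.002, -0.002,  0.001, -0.001, -0.001,  0.   ,  0.   ]), 'joint_torque': array([ 2.0000e-03, -5.6453e+01,  1.2310e+00, -1.9397e+01,  1.1000e-02,
        5.0000e-03, -0.0000e+00]), 'tcp_pos': array([ 0.143, -0.634,  0.23 ]), 'tcp_rot': array([-0.001,  0.994,  0.111, -0.   ]), 'contact_force': array([ 0.818, -0.394,  0.75 ]), 'moment': array([-0.018, -0.01 ,  0.013]), 'width': np.float64(0.086)}
```

View pics/scene0.png

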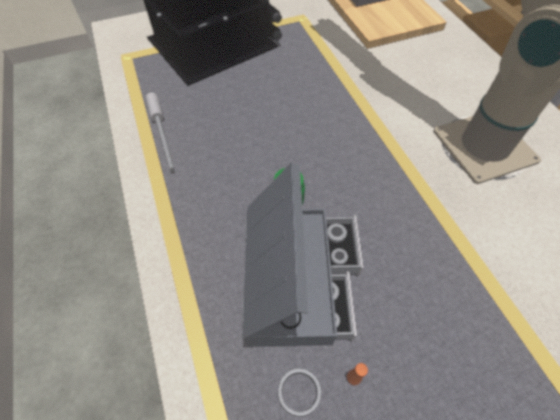

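View pics/top0.png

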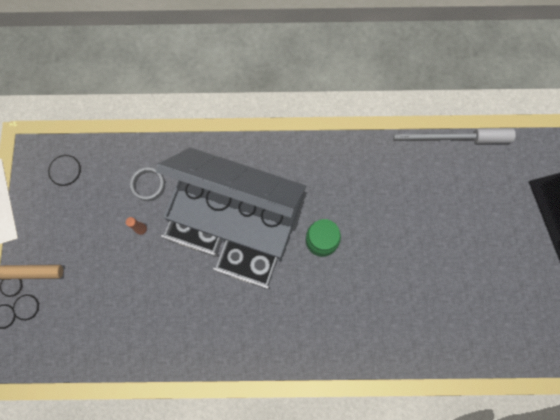

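The scene picture shows the open lid (about (270,250)), drawers at (345,245) and (343,305), the drift at (357,374), the race at (300,390), and the tub half hidden behind the lid at (300,180). The top picture shows the drawers at (195,233) and (247,262), the lid above them, the drift at (136,226), the race at (147,183) and the tub at (323,236).

Run:
```python
from h import *
P={};F={}
for n in("scene","top"):
    F[n]=dict(np.load(n+"0.npz")); P[n]=pts(F[n])
# bystanders (top)
px=F["top"]["pixels"]; hsv=cv2.cvtColor(px,cv2.COLOR_RGB2HSV); p=P["top"]
def rep(nm,m):
    q=p[m]; print(nm,m.sum(),np.round(q.min(0),3),np.round(q.max(0),3),np.round(np.median(q,0),3))
rep("tub",(cv2.inRange(hsv,(45,90,30),(80,255,255))>0)&(p[...,2]>.06))
u=np.arange(560)[None]+0*px[...,0]; v=np.arange(420)[:,None]+0*px[...,0].astype(int)
rep("drift",(p[...,2]>.03)&(u>115)&(u<150)&(v>205)&(v<245))
rep("race",(p[...,2]>.012)&(u>125)&(u<164)&(v>163)&(v<205))
box=(u>155)&(u<310)&(v>140)&(v<290)
# lid outer face from scene
ps=P["scene"]; us=np.arange(560)[None]+0*ps[...,0]; vs=np.arange(420)[:,None]+0*ps[...,0]
for nm,m in(("scene",(us>240)&(us<306)&(vs>165)&(vs<345)),("top",box)):
    q=P[nm][m]; q=q[(q[:,2]>.105)]
    best=None;rng=np.random.default_rng(0)
    for _ in range(400):
        a,b,c=q[rng.choice(len(q),3,False)]; n=np.cross(b-a,c-a); n/=np.linalg.norm(n)+1e-9
        k=abs((q-a)@n)<.002
        if best is None or k.sum()>best.sum(): best=k
    for _ in range(3):
        c=q[best].mean(0); n=np.linalg.svd(q[best]-c,full_matrices=False)[2][2]; best=abs((q-c)@n)<.003
    n*=np.sign(n[2]) 
    yaw=np.arctan2(n[1],n[0]); print(nm,"lid n",n,"c",c,best.sum(),len(q),"angle",np.arccos(n[2]),"yaw",yaw,"max z",q[best][:,2].max())
    h=n[:2]/np.linalg.norm(n[:2]); print("  hinge-plane z=.075 at dist along h",(n@c-n[2]*.075)/np.linalg.norm(n[:2]))
    al=np.array([-h[1],h[0]]); w=q[best][:,:2]@al; print("  lateral range",np.percentile(w,[0,1,99,100]))
    yw=yaw
# top: drawer/cases layers in the case frame
q=p[box]; h=np.array([np.cos(yw),np.sin(yw)]); al=np.array([-h[1],h[0]])
for lo,hi in((.048,.058),(.07,.08),(.053,.063)):
    k=(q[:,2]>lo)&(q[:,2]<hi); a=q[k][:,:2]@h;b=q[k][:,:2]@al
    print(lo,hi,k.sum(),"x'",np.percentile(a,[0,1,5,50,99,100]).round(3),"y'",np.percentile(b,[0,1,99,100]).round(3))
    H,xe,ye=np.histogram2d(a,b,bins=[np.arange(.3,.6,.01),np.arange(.0,.5,.02)])
    r=H.any(1);c=H.any(0);print(ye[:-1][c].round(2))
    for i in np.where(r)[0]: print(round(xe[i],3),H[i][c].astype(int))
```

```text
tub 823 [ 0.366 -0.064  0.06 ] [0.602 0.055 1.21 ] [ 0.566 -0.027  0.085]
drift 166 [0.366 0.055 0.03 ] [0.611 0.414 1.21 ] [0.598 0.398 0.085]
race 431 [0.366 0.055 0.012] [0.749 0.43  1.21 ] [0.693 0.379 0.023]
scene lid n [ 0.79899085 -0.28475056  0.52965153] c [0.67961348 0.17951234 0.17680579] 6331 7529 angle 1.0126066369788647 yaw -0.34235410108190956 max z 0.23568522677379064
  hinge-plane z=.075 at dist along h 0.6434808264905628
  lateral range [0.23581971 0.24224953 0.52199477 0.52348371]
top lid n [ 0.7987415  -0.28378242  0.53054646] c [0.67267763 0.16264606 0.17820567] 3239 4386 angle 1.0115512153068147 yaw -0.3413769982605493 max z 0.23942183609779097
  hinge-plane z=.075 at dist along h 0.6440052851052885
  lateral range [0.23762179 0.24014711 0.52024692 0.52373795]
0.048 0.058 2231 x' [0.394 0.395 0.399 0.499 0.561 0.624] y' [0.187 0.24  0.513 0.521]
[0.18 0.2  0.24 0.26 0.28 0.3  0.32 0.34 0.36 0.38 0.4  0.42 0.44 0.46]
0.39 [ 0  0 16 22 19 23 22 20 16  0  0  0  0  0]
0.4 [ 0  0  4  6  5  7 10  4  7  0  0  0  0  0]
0.41 [0 0 3 0 0 0 0 0 4 0 0 0 0 0]
0.42 [ 0  0  4  0
[... 1715 characters left out ...]
 7  8 13  5  7]
0.43 [0 0 0 0 0 0 0 0 1 0 2 1 2 1]
0.44 [0 0 0 0 0 0 0 0 1 0 0 0 0 0]
0.45 [0 0 1 0 0 0 0 0 0 0 0 0 0 0]
0.46 [0 0 5 3 3 4 4 3 4 3 5 6 5 3]
0.47 [ 0  0 20 27 28 31 27 29 28 26 31 30 26 24]
0.48 [ 0  0 27 41 38 38 38 36 37 37 36 35 32 40]
0.49 [ 0  0 27 38 36 38 36 39 37 35 40 36 40 35]
0.5 [ 0  0 27 36 39 40 38 34 34 41 39 34 33 36]
0.51 [ 7  0 24 39 35 37 37 40 33 36 33 38 38 37]
0.52 [12  0 27 37 37 34 35 35 36 36 31 29 34 34]
0.53 [ 5  4 25 34 29 33 37 28 34 38 24 22 32 34]
0.54 [ 2  5 22 27 24 24 31 21 32 36 23 21 28 19]
0.55 [ 1  3 27 31 20 28 34 19 32 33 26 21 31 27]
0.56 [0 0 8 3 3 6 6 4 7 8 5 4 7 6]
0.57 [0 0 6 0 0 0 0 0 0 0 0 0 0 0]
0.58 [0 0 3 0 0 0 0 0 0 0 0 0 0 0]
```

>>> {"api": "arm_command", "payload": {"plan": [[[0, 0, 0, 0, 0.113], [0, 0, 0, 0, 0.113], [0, 0, 0, 0, 0.113], [0, 0, 0, 0, 0.113], [0, 0, 0, 0, 0.112], [0, 35, 0, 0, 0], [0, 35, 0, 0, 0], [0, 35, 0, 0, 0]]]}}

```text
time: 0.77
tcp_pos: [0.2426, -0.6695, 0.2311]
tcp_rot: [-0.0, 0.985, -0.171, -0.0]
contact_force: [0.7, -0.9, -0.4]
width: 0.0001
```

```bash
cat > w.py <<'E'
from h import *
Y=-0.3415;H=np.array([np.cos(Y),np.sin(Y)]);A=np.array([-H[1],H[0]])
def st():
    s=env.read_state();p=s["tcp_pos"];q=s["tcp_rot"];f=s["contact_force"]
    print("t %.2f x' %.4f y' %.4f z %.4f toolyaw %.3f F' %s w %.3f"%(s["time"],p[:2]@H,p[:2]@A,p[2],2*np.arctan2(q[2],q[1]),np.round([f[:2]@H,f[:2]@A,f[2]],1),s["width"]))
if __name__=="__main__": st()
E
python3 w.py
```

```text
t 0.77 x' 0.4528 y' -0.5496 z 0.2311 toolyaw -0.344 F' [ 1.  -0.6 -0.4] w 0.000
```

>>> {"api": "arm_command", "payload": {"plan": [[[0, 0, -40, 0, 0], [0, 0, -40, 0, 0], [0, 0, -40, 0, 0], [0, 0, -40, 0, 0], [0, 0, -40, 0, 0], [0, 0, -40, 0, 0], [0, 0, -40, 0, 0], [0, 0, -40, 0, 0]]]}}

```text
time: 1.43
tcp_pos: [0.3495, -0.3657, 0.2311]
tcp_rot: [-0.0, 0.985, -0.17, -0.0]
contact_force: [1.3, -0.8, 1.1]
width: 0.0
```

>>> {"api": "arm_command", "payload": {"plan": [[[0, 0, -40, 0, 0], [0, 0, -40, 0, 0], [0, 0, -40, 0, 0], [0, 0, -40, 0, 0], [0, 0, -40, 0, 0], [0, 0, -40, 0, 0], [0, 0, -40, 0, 0], [0, 0, -20, 0, 0]]]}}

```text
time: 2.1
tcp_pos: [0.4511, -0.0799, 0.2312]
tcp_rot: [-0.001, 0.986, -0.167, -0.0]
contact_force: [-0.4, 1.3, 0.2]
width: 0.0001
```

```bash
python3 w.py
```

```text
t 2.10 x' 0.4518 y' 0.0758 z 0.2312 toolyaw -0.336 F' [-0.8  1.1  0.2] w 0.000
```

>>> {"api": "arm_command", "payload": {"plan": [[[0, -14, -34, 0, 0], [0, -14, -34, 0, 0], [0, -14, -34, 0, 0], [0, -14, -34, 0, 0], [0, -14, -34, 0, 0], [0, -14, -34, 0, 0], [0, -14, -32, 0, 0], [0, 0, 0, 0, 0]]]}}

```text
time: 2.77
tcp_pos: [0.4357, 0.1782, 0.2311]
tcp_rot: [-0.002, 0.986, -0.165, -0.0]
contact_force: [0.4, -0.5, 0.3]
width: -0.0
```

>>> {"api": "arm_command", "payload": {"plan": [[[0, 0, 0, 35, 0], [0, 0, 0, 35, 0], [0, 0, 0, 35, 0], [0, 0, 0, 35, 0], [0, 0, 0, 35, 0], [0, 0, 0, 24, 0], [0, 0, 0, 0, 0]]]}}

```text
time: 3.35
tcp_pos: [0.4339, 0.1685, 0.0283]
tcp_rot: [0.002, 0.985, -0.17, -0.004]
contact_force: [-0.2, -0.2, -0.3]
width: -0.0003
```

Run:
```python
import w;w.st()
f=w.grab("top");w.cv2.imwrite("pics/top1.png",w.cv2.resize(f["pixels"][130:310,100:360,::-1],None,fx=3,fy=3))
```

```text
t 3.35 x' 0.3524 y' 0.3041 z 0.0283 toolyaw -0.342 F' [-0.1 -0.3 -0.3] w -0.000
```

View pics/top1.png

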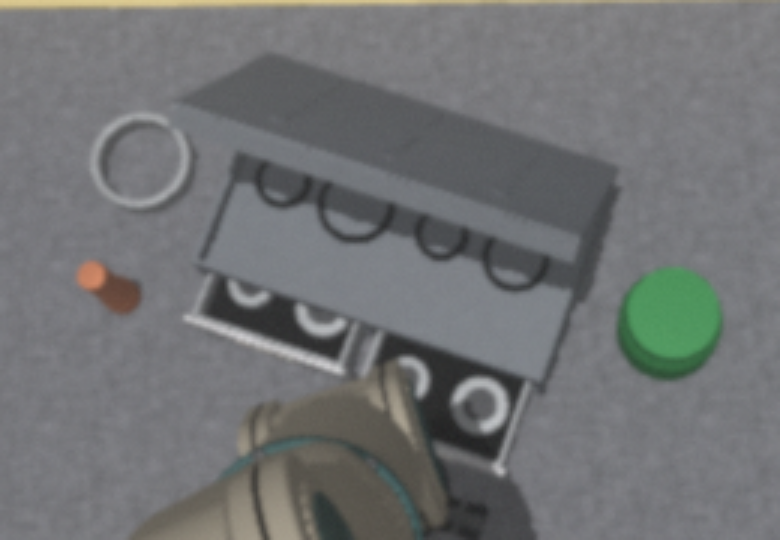

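The picture shows the wrist at about (390,400), in front of the right drawer (plate right end at (503,468)), and nothing has moved. I'll check the wrist's clearance to the lid.

Run:
```python
import w;from w import *
for n in("top","scene"):
    q=pts(grab(n)).reshape(-1,3);a=q[:,:2]@H;b=q[:,:2]@A
    for lo in np.arange(.06,.42,.03):
        k=(q[:,2]>lo)&(q[:,2]<lo+.03)&(a<.5)&(a>.25)&(b>.2)&(b<.5)
        if lo<.08:k&=a<.46
        if k.sum()>3: print(n,round(lo,2),k.sum(),"x'",a[k].min().round(3),a[k].max().round(3),"y'",b[k].min().round(3),b[k].max().round(3))
```

```text
top 0.09 38 x' 0.342 0.367 y' 0.244 0.275
top 0.12 117 x' 0.341 0.368 y' 0.244 0.268
top 0.15 16 x' 0.333 0.386 y' 0.267 0.285
top 0.18 14 x' 0.335 0.382 y' 0.269 0.28
top 0.33 4 x' 0.374 0.386 y' 0.265 0.275
top 0.36 55 x' 0.346 0.414 y' 0.246 0.362
top 0.39 255 x' 0.337 0.413 y' 0.246 0.363
scene 0.06 84 x' 0.346 0.37 y' 0.272 0.34
scene 0.09 121 x' 0.343 0.373 y' 0.29 0.367
scene 0.12 241 x' 0.344 0.376 y' 0.314 0.367
scene 0.15 242 x' 0.324 0.393 y' 0.293 0.344
scene 0.18 481 x' 0.324 0.394 y' 0.286 0.344
scene 0.21 308 x' 0.32 0.394 y' 0.285 0.344
scene 0.24 461 x' 0.324 0.392 y' 0.284 0.344
scene 0.27 516 x' 0.326 0.392 y' 0.292 0.356
scene 0.3 537 x' 0.327 0.392 y' 0.294 0.342
scene 0.33 546 x' 0.308 0.41 y' 0.294 0.36
scene 0.36 960 x' 0.296 0.415 y' 0.298 0.366
scene 0.39 1743 x' 0.292 0.414 y' 0.291 0.364
```

>>> {"api": "arm_command", "payload": {"plan": [[[0, 15, 0, 0, 0], [0, 12, 0, 0, 0], [0, 12, 0, 0, 0], [0, 12, 0, 0, 0], [0, 12, 0, 0, 0], [0, 12, 0, 0, 0], [0, 10, 0, 0, 0], [0, 0, 0, 0, 0]]]}}

```text
time: 4.17
tcp_pos: [0.5207, 0.1405, 0.034]
tcp_rot: [-0.001, 0.985, -0.171, 0.003]
contact_force: [1.2, -0.2, -0.6]
width: 0.0002
```

```bash
python3 w.py
```

```text
t 4.17 x' 0.4436 y' 0.3068 z 0.0340 toolyaw -0.344 F' [ 1.2  0.2 -0.6] w 0.000
```

>>> {"api": "arm_command", "payload": {"plan": [[[0, 3, 0, 0, 0], [0, 3, 0, 0, 0], [0, 3, 0, 0, 0], [0, 2, 0, 0, 0], [0, 0, 0, 0, 0]]]}}

```text
time: 4.58
tcp_pos: [0.5261, 0.138, 0.0322]
tcp_rot: [0.0, 0.985, -0.17, -0.001]
contact_force: [-3.9, 0.6, 2.4]
width: 0.0002
```

```bash
python3 w.py
```

```text
t 4.58 x' 0.4495 y' 0.3062 z 0.0322 toolyaw -0.342 F' [-3.8 -0.8  2.4] w 0.000
```

>>> {"api": "arm_command", "payload": {"plan": [[[0, 2, 0, 0, 0], [0, 2, 0, 0, 0], [0, 2, 0, 0, 0], [0, 0, 0, 0, 0]]]}}

```text
time: 4.92
tcp_pos: [0.526, 0.1378, 0.0319]
tcp_rot: [0.001, 0.986, -0.169, -0.006]
contact_force: [-13.8, 5.3, 11.3]
width: 0.0002
```

```bash
python3 w.py
```

```text
t 4.92 x' 0.4495 y' 0.3060 z 0.0319 toolyaw -0.339 F' [-14.8   0.4  11.3] w 0.000
```

>>> {"api": "arm_command", "payload": {"plan": [[[0, -20, 0, 0, 0], [0, -30, 0, 0, 0], [0, -30, -10, 0, 0], [0, 0, -30, 0, 0], [0, 0, -35, 0, 0], [0, 0, -35, 0, 0], [0, 0, -20, 0, 0], [0, 0, 0, 0, 0]]]}}

```text
time: 5.58
tcp_pos: [0.5035, 0.2921, 0.0326]
tcp_rot: [-0.003, 0.986, -0.167, 0.002]
contact_force: [0.7, 0.2, 0.4]
width: -0.0001
```

```bash
python3 w.py
```

```text
t 5.58 x' 0.3766 y' 0.4438 z 0.0326 toolyaw -0.336 F' [0.6 0.4 0.4] w -0.000
```

Now the left drawer: contact is expected at 0.411 and home at 0.450.

>>> {"api": "arm_command", "payload": {"plan": [[[0, 15, 0, 0, 0], [0, 12, 0, 0, 0], [0, 12, 0, 0, 0], [0, 12, 0, 0, 0], [0, 10, 0, 0, 0], [0, 7, 0, 0, 0], [0, 4, 0, 0, 0], [0, 2, 0, 0, 0]]]}}

```text
time: 6.25
tcp_pos: [0.5695, 0.2598, 0.0321]
tcp_rot: [0.0, 0.985, -0.171, -0.002]
contact_force: [-6.3, 1.6, 5.1]
width: -0.0
```

>>> {"api": "arm_command", "payload": {"plan": [[[0, 2, 0, 0, 0], [0, 2, 0, 0, 0], [0, 2, 0, 0, 0], [0, 0, 0, 0, 0]]]}}

```text
time: 6.58
tcp_pos: [0.5695, 0.2598, 0.0321]
tcp_rot: [0.001, 0.986, -0.169, -0.006]
contact_force: [-14.7, 2.6, 11.2]
width: -0.0001
```

```bash
python3 w.py
```

```text
t 6.58 x' 0.4496 y' 0.4355 z 0.0321 toolyaw -0.340 F' [-14.7  -2.5  11.2] w -0.000
```

>>> {"api": "arm_command", "payload": {"plan": [[[0, -20, 0, 0, 0], [0, -30, 0, 0, 0], [0, -25, 0, -10, 0], [0, 0, 0, -40, 0], [0, 0, 0, -40, 0], [0, 0, 0, -40, 0], [0, 0, 0, -40, 0], [0, 0, 0, -40, 0]]]}}

```text
time: 7.25
tcp_pos: [0.5062, 0.2829, 0.2446]
tcp_rot: [-0.0, 0.985, -0.17, 0.001]
contact_force: [0.1, 0.6, 0.3]
width: 0.0
```

>>> {"api": "arm_command", "payload": {"plan": [[[0, 0, 0, -40, 0], [0, 0, 0, -25, 0], [0, 0, 0, 0, 0], [0, 0, 0, 0, 0]]]}}

```text
time: 7.58
tcp_pos: [0.5071, 0.2834, 0.3092]
tcp_rot: [-0.001, 0.985, -0.17, 0.002]
contact_force: [-0.0, 0.3, -0.2]
width: -0.0005
```

Run:
```python
import w;from w import *
st()
f=grab("scene");q=pts(f).reshape(-1,3);a=q[:,:2]@H;b=q[:,:2]@A
for lo,hi in((.25,.37),(.39,.51)):
    k=(q[:,2]>.015)&(q[:,2]<.06)&(a<.5)&(a>.3)&(b>lo)&(b<hi); print(k.sum(),np.percentile(a[k],[0,2,10,50]).round(3))
cv2.imwrite("pics/s2.png",f["pixels"][:,:,::-1])
```

```text
t 7.58 x' 0.3829 y' 0.4369 z 0.3092 toolyaw -0.343 F' [-0.1  0.3 -0.2] w -0.000
694 [0.462 0.462 0.472 0.484]
918 [0.462 0.463 0.472 0.484]
```

View pics/s2.png

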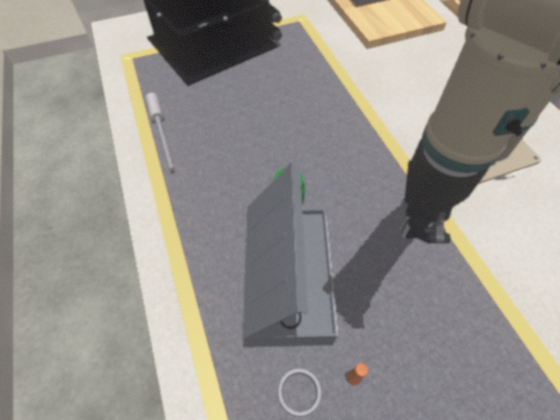

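The picture shows both drawers flush along x≈333 px, the lid still up, and the drift (357,374) and race (300,390) unmoved. Depth puts both drawer fronts at x' 0.462, against 0.461 when home. Next I go over the lid.

>>> {"api": "arm_command", "payload": {"plan": [[[0, 32, 8, 0, 0], [0, 32, 8, 0, 0], [0, 32, 8, 0, 0], [0, 32, 8, 0, 0], [0, 32, 8, 0, 0], [0, 32, 8, 0, 0], [0, 32, 8, 0, 0], [0, 0, 0, 0, 0]]]}}

```text
time: 8.3
tcp_pos: [0.702, 0.1473, 0.3035]
tcp_rot: [0.004, 0.985, -0.174, 0.0]
contact_force: [-1.4, -1.3, -0.2]
width: 0.0001
```

```bash
python3 w.py
```

```text
t 8.30 x' 0.6121 y' 0.3739 z 0.3035 toolyaw -0.351 F' [-0.9 -1.7 -0.2] w 0.000
```

>>> {"api": "arm_command", "payload": {"plan": [[[0, 0, 0, 30, 0], [0, 0, 0, 30, 0], [0, 0, 0, 28, 0], [0, 0, 0, 0, 0], [0, -12, 0, 0, 0], [0, -12, 0, 0, 0], [0, -6, 0, 0, 0], [0, 0, 0, 0, 0]]]}}

```text
time: 8.97
tcp_pos: [0.6688, 0.1666, 0.2198]
tcp_rot: [-0.0, 0.986, -0.17, -0.0]
contact_force: [0.1, -0.8, 0.4]
width: 0.0001
```

```bash
cat > g.py <<'E'
from w import *
st();s=env.read_state()["tcp_pos"];xh,zh=.636,.075
dx=xh-(s[:2]@H-.011);dz=s[2]-zh; r=np.hypot(dx,dz);th=np.arctan2(dz,dx)-np.arcsin(.006/r)
print("r %.4f lid angle if in contact %.3f"%(r,th))
ph=np.arctan2(dz,dx); end=np.arcsin(.006/r)
for d in np.arange(0,ph-end+.06,.06): 
    print("%.2f: next rows dx %.1f dz_tool %.1f"%(th-d,1e3*r*(np.cos(ph-d)-np.cos(ph-d-.06)),1e3*r*(np.sin(ph-d)-np.sin(ph-d-.06))))
E
python3 g.py
```

```text
t 8.97 x' 0.5744 y' 0.3810 z 0.2198 toolyaw -0.341 F' [ 0.4 -0.7  0.4] w 0.000
r 0.1620 lid angle if in contact 1.069
1.07: next rows dx -8.6 dz_tool 4.6
1.01: next rows dx -8.3 dz_tool 5.1
0.95: next rows dx -7.9 dz_tool 5.6
0.89: next rows dx -7.6 dz_tool 6.1
0.83: next rows dx -7.2 dz_tool 6.5
0.77: next rows dx -6.8 dz_tool 6.9
0.71: next rows dx -6.4 dz_tool 7.3
0.65: next rows dx -5.9 dz_tool 7.7
0.59: next rows dx -5.5 dz_tool 8.0
0.53: next rows dx -5.0 dz_tool 8.4
0.47: next rows dx -4.5 dz_tool 8.6
0.41: next rows dx -3.9 dz_tool 8.9
0.35: next rows dx -3.4 dz_tool 9.1
0.29: next rows dx -2.8 dz_tool 9.3
0.23: next rows dx -2.3 dz_tool 9.4
0.17: next rows dx -1.7 dz_tool 9.6
0.11: next rows dx -1.1 dz_tool 9.7
0.05: next rows dx -0.5 dz_tool 9.7
-0.01: next rows dx 0.0 dz_tool 9.7
```

>>> {"api": "arm_command", "payload": {"plan": [[[0, -8.6, 0, 4.6, 0], [0, -8.3, 0, 5.1, 0], [0, -7.9, 0, 5.6, 0], [0, -7.6, 0, 6.1, 0], [0, -7.2, 0, 6.5, 0], [0, -6.8, 0, 6.9, 0], [0, -6.4, 0, 7.3, 0], [0, 0, 0, 0, 0]]]}}

```text
time: 9.63
tcp_pos: [0.6181, 0.1839, 0.1755]
tcp_rot: [0.0, 0.985, -0.17, -0.002]
contact_force: [-0.5, -0.1, -0.2]
width: 0.0002
```

```bash
python3 g.py
```

```text
t 9.63 x' 0.5209 y' 0.3803 z 0.1755 toolyaw -0.341 F' [-0.4 -0.2 -0.2] w 0.000
r 0.1613 lid angle if in contact 0.636
0.64: next rows dx -5.8 dz_tool 7.7
0.58: next rows dx -5.3 dz_tool 8.1
0.52: next rows dx -4.8 dz_tool 8.4
0.46: next rows dx -4.3 dz_tool 8.7
0.40: next rows dx -3.8 dz_tool 8.9
0.34: next rows dx -3.3 dz_tool 9.1
0.28: next rows dx -2.7 dz_tool 9.3
0.22: next rows dx -2.1 dz_tool 9.4
0.16: next rows dx -1.6 dz_tool 9.5
0.10: next rows dx -1.0 dz_tool 9.6
0.04: next rows dx -0.4 dz_tool 9.7
-0.02: next rows dx 0.2 dz_tool 9.7
```

>>> {"api": "arm_command", "payload": {"plan": [[[0, -5.8, 0, 7.7, 0], [0, -5.3, 0, 8.1, 0], [0, -4.8, 0, 8.4, 0], [0, -4.3, 0, 8.7, 0], [0, -3.8, 0, 8.9, 0], [0, -3.3, 0, 9.1, 0], [0, -2.7, 0, 9.3, 0], [0, 0, 0, 0, 0]]]}}

```text
time: 10.3
tcp_pos: [0.5897, 0.1932, 0.1145]
tcp_rot: [0.001, 0.985, -0.17, -0.002]
contact_force: [0.7, -0.3, -0.2]
width: -0.0002
```

```bash
python3 g.py
python3 - <<'E'
from w import *
f=grab("scene");q=pts(f);k=(q[...,2]>.085)&(q[...,2]<.14)
a=q[...,:2]@H;b=q[...,:2]@A;k&=(a>.46)&(a<.64)&(b>.42)&(b<.51);m=np.polyfit(a[k],q[...,2][k],1);print("lid angle seen",k.sum(),np.arctan(-m[0]))
cv2.imwrite("pics/s3.png",f["pixels"][:,:,::-1])
E
```

```text
t 10.30 x' 0.4909 y' 0.3796 z 0.1145 toolyaw -0.341 F' [ 0.7 -0.1 -0.2] w -0.000
r 0.1610 lid angle if in contact 0.211
0.21: next rows dx -2.1 dz_tool 9.4
0.15: next rows dx -1.5 dz_tool 9.5
0.09: next rows dx -0.9 dz_tool 9.6
0.03: next rows dx -0.4 dz_tool 9.7
-0.03: next rows dx 0.2 dz_tool 9.7
lid angle seen 4010 0.20931536552775779
```

View pics/s3.png

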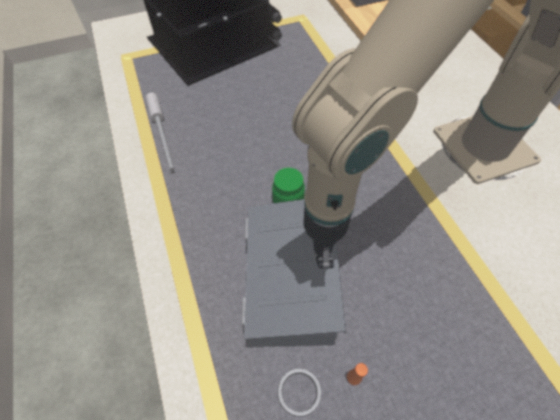

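The picture shows the lid nearly down, with the fingertips on it at (325,262). The tub, race and drift stand as before. The lid angle is 0.21 by both vision and the tip position. I'll ease it shut.

>>> {"api": "arm_command", "payload": {"plan": [[[0, -2, 0, 9, 0], [0, -1.5, 0, 8, 0], [0, -1, 0, 7, 0], [0, -0.5, 0, 5, 0], [0, 0, 0, 4, 0], [0, 0, 0, 3, 0], [0, 0, 0, 0, 0], [0, 0, 0, 0, 0]]]}}

```text
time: 11.02
tcp_pos: [0.587, 0.1949, 0.0811]
tcp_rot: [0.0, 0.985, -0.17, -0.0]
contact_force: [-0.6, -0.4, 2.9]
width: 0.0005
```

```bash
python3 g.py|head -2
```

```text
t 11.02 x' 0.4878 y' 0.3802 z 0.0811 toolyaw -0.342 F' [-0.4 -0.6  2.9] w 0.000
r 0.1593 lid angle if in contact 0.001
```

>>> {"api": "arm_command", "payload": {"plan": [[[0, 0, 0, 3, 0], [0, 0, 0, 3, 0], [0, 0, 0, 0, 0], [0, 0, 0, 0, 0]]]}}

```text
time: 11.35
tcp_pos: [0.5871, 0.195, 0.0807]
tcp_rot: [-0.001, 0.985, -0.17, 0.0]
contact_force: [-11.3, -3.2, 41.9]
width: 0.0003
```

```bash
python3 g.py|head -2
```

```text
t 11.35 x' 0.4879 y' 0.3804 z 0.0807 toolyaw -0.343 F' [-9.6 -6.8 41.9] w 0.000
r 0.1592 lid angle if in contact -0.002
```

>>> {"api": "arm_command", "payload": {"plan": [[[0, 0, 0, -10, 0], [0, 0, 0, -20, 0], [0, 0, 0, -35, 0], [0, 0, 0, -35, 0], [0, 0, 0, -35, 0], [0, -30, 0, 0, 0], [0, -30, 0, 0, 0], [0, -30, 0, 0, 0]]]}}

```text
time: 12.02
tcp_pos: [0.5016, 0.2252, 0.2105]
tcp_rot: [-0.0, 0.985, -0.171, 0.0]
contact_force: [-0.1, 0.6, -0.7]
width: -0.0
```

>>> {"api": "arm_command", "payload": {"plan": [[[0, -30, 0, 0, 0], [0, 0, 0, 0, 0], [0, 0, 0, 0, 0], [0, 0, 0, 0, 0]]]}}

```text
time: 12.35
tcp_pos: [0.4749, 0.235, 0.2102]
tcp_rot: [-0.0, 0.985, -0.17, 0.001]
contact_force: [1.1, 0.4, -0.8]
width: 0.0002
```

Run:
```python
from w import *
st();f=grab("scene");q=pts(f);a=q[...,:2]@H;b=q[...,:2]@A;z=q[...,2]
k=(z>.07)&(z<.14)&(a>.47)&(a<.62)&(b>.25)&(b<.51);m=np.polyfit(a[k],z[k],1);print("lid angle",k.sum(),np.arctan(-m[0]),"z at edge",np.polyval(m,.452))
for lo,hi in((.25,.37),(.39,.51)):
    j=(z>.012)&(z<.05)&(a<.5)&(a>.4)&(b>lo)&(b<hi); print("drawer min x'",j.sum(),np.percentile(a[j],[0,5]).round(3) if j.sum() else None)
t=grab("top")
for n,f0,f1 in(("scene",np.load("scene0.npz"),f),("top",np.load("top0.npz"),t)):
    h=[cv2.cvtColor(x["pixels"],cv2.COLOR_RGB2HSV) for x in(f0,f1)]
    for c,l,u in(("green",(45,90,30),(80,255,255)),("copper",(2,110,60),(14,255,255))):
        for x in h:
            M=cv2.inRange(x,l,u); M[:160]=0; M[:,450:]=0; M[:,:100]=0; y=cv2.moments(M,True); print(n,c,int(y["m00"]),round(y["m10"]/max(y["m00"],1),1),round(y["m01"]/max(y["m00"],1),1))
cv2.imwrite("pics/s4.png",np.hstack([f["pixels"][150:,220:420],t["pixels"][100:370,100:360]])[:,:,::-1])
```

```text
t 12.35 x' 0.3688 y' 0.3805 z 0.2102 toolyaw -0.342 F' [ 0.9  0.8 -0.8] w 0.000
lid angle 8878 -0.0003669215744470431 z at edge 0.080473249880715
drawer min x' 0 None
drawer min x' 0 None
scene green 69 291.4 179.0
scene green 1018 288.0 187.0
scene copper 242 357.3 373.4
scene copper 240 357.3 373.5
top green 940 322.9 237.0
top green 940 322.9 237.1
top copper 66 131.3 222.2
top copper 0 0.0 0.0
```

View pics/s4.png

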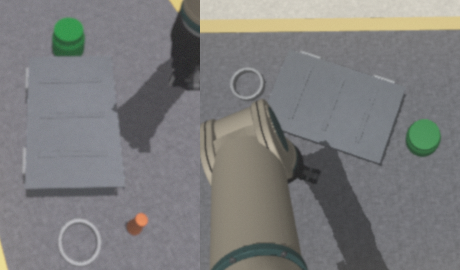

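The picture shows the lid flat and shut with no drawer sticking out past it. The tub, race and drift are standing in place and the robot is clear. Handing in.

```bash
python3 -c "
from cell import env
env.finish_job()"
```

```text
the job is handed in; nothing more can be done
```

I closed the case with the fingertips in about 12 s of robot time: first both drawers, then the lid, and handed the job in with the arm clear.

- **Drawers:** I pushed each one onto its hard stop while the lid was still about 1.0 rad open. The fingertip stopped at the expected home position at about 15 N. Depth then showed both fronts within about 1 mm of home.
- **Lid:** I eased it down along its arc at about 0.7 rad/s or slower, then pressed it onto its stop with about 42 N at the wrist. The camera afterwards measured the lid at 0.000 rad, with its top at 80.5 mm (81 mm expected when shut).
- **Tub, race and drift:** The tub's centre matched to 0.1 pixel in the top view and the drift's in the scene view. I checked the race by eye only, and it looked unmoved.
- **Checks that were limited:**
  - In the last top view the arm hid the drift.
  - The tub could not be compared in the scene view, because the open lid had hidden it at the start.
  - The shut lid hides the drawer fronts from that camera, so their final check is only that nothing sticks out.

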